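Free the pedal of the worktop bin, hold the lid open, ease it shut

ROBOT

A 7-joint arm with a two-finger parallel gripper is mounted at the origin on a cart in front of the work surface, level with it; the furniture and walls round the work are solid. World frame = base frame: x ahead of the robot, y to its left, z up, the work surface at z = 0. Lengths are in m, angles in rad, forces in N, time in s.
With the tool pointing down it reaches from about 0.425 to 0.875 m from the base axis. Payload 8.4 kg.
Tool frame: the origin (TCP) lies midway between the tips of the shut fingers; the grasp point (between the pads) lies 19 mm behind it; z points along the fingers, y is the line along which they close (so a half turn about z gives the same grasp; the last joint's range is limited). The gripper opens to 87 mm and grips with 3 to 60 N. Pads are 19 mm wide; open, the fingers measure 117 mm over their backs; the gripper's body (75 mm by 190 mm) begins 51 mm behind the grasp point.
Start: joints at [-1.214, 0.333, 0.04, 1.465, -0.013, 1.343, -0.059], TCP at [0.286, 0.584, 0.223] pointing down, gripper open.
Joint ranges: [-2.58, 2.58], [-0.38, 2.09], [-1.3, 1.39], [0.25, 2.4], [-1.5, 4.64], [0.08, 2.09], [-2.65, 2.65]. Speed limits (rad/s): [2.22, 2.22, 2.79, 2.79, 3.14, 3.14, 3.14].

INTERFACE

Orientations are given as a unit quaternion [x, y, z, w].
In Python, from bench import bot gives the robot as it stands.
- The arm moves only by the shell command python3 drive.py 'ROWS' [FORCE]. ROWS is a JSON object whose key "offsets" holds a list of rows, 1 to 5 of them, each of 5 numbers: the finger opening in m, then dx, dy, dz in parts of the range, where 1.0 means 0.8 m, then a turn about the tool's z in a scale on which 1.0 is 120 degrees; each row is the pose to reach, as a shift and turn from the pose commanded when the command began, along the tool's axes at that moment; what a row does not reach only later rows make up. A row lasts 1/10 s, in which the tool goes at most 0.05 m and 0.15 rad, less where a joint would pass 70% of its speed; a pose out of reach is approached as far as the arm can. The fingers move at their own pace and stop on an object; FORCE is the grip in N (left out, the last holds). Time passes only in rows, so rows that do not move let the fingers close. It prints the time, the measured TCP pose, the force, the opening and the grip force at its end. No shift or turn number may pass 1 either way. Input that does not fit is refused with a message, and nothing moves.
- bot.observe(): the state, without advancing time (a new reading comes with each control period).
- bot.read_camera(name): name is "scene" or "top" or "wrist"; returns the picture (480x640x3 uint8, red, green, blue); there is no depth.
- bot.camera_params(name): a dict with "K" (3x3 intrinsics, pixels), "xyz" and "orientation" of the camera in the world; the wrist camera has in their place "T_tool_cam" (4x4, takes a point from camera to tool coordinates, whose origin is the TCP and whose axes are the flange's). Camera axes: x right, y down, z forward; pixel columns grow to the right and rows downward; lengths in m; the calibration is good to about 2 mm. A picture is of the moment at which its call begins: read the wrist's pose just before it. camera_params takes no time and is no camera call.
- bot.job_done(): hands the job in; it is judged then, once.
The state is a dict: "t": time; "qpos": joint angles; "joint_velocities": joint speeds; "joint_torque": joint torques, N m; "position": TCP position; "ee_rot": TCP orientation; "force": force on the tool from outside, world axes, zero at the start; "ft_torque": the same for the moment, N m; "opening": finger opening in m; "grasp_force": force on a finger pad.
Only numpy, scipy, OpenCV 4.12 (cv2) and the standard library are available. Lean on these libraries where they do the work, as an engineer would, in place of code of your own. Each camera call takes 0.05 s, during which the arm holds its last target. There are 200 camera calls.

TASK

The bottle opener has slid under the pedal of the little steel bin on the worktop and blocks it: push it aside along the worktop with the fingertips until all of it lies a few centimetres clear of the pedal. Then press the pedal right down so that the lid stands wide open, keep it open for a good three seconds while I drop the peelings in, and let the pedal up slowly, over two or three seconds, so that the lid comes down shut without slamming. Pick nothing up, work the lid only by the pedal, and leave the lemon and the salt shaker where they are.

Things in the scene. Friction and masses are not known exactly. Their poses are not given: they have to be found in the camera images.
- bin: small round steel pedal bin on a black base, fixed, 150 mm across, 215 mm high. Origin at the centre of its underside (z = 0); x points to its back (the pedal sticks out along -x, roughly towards the robot), z up. The lid is hinged at the back (x = +84, z = 201 mm); open it stands up to 0.36 m high at the back and never comes forward of the front wall (x = -78 mm).
- pedal_tread: the pedal's flat tread, steel with ribbed rubber, 42 mm (bin's x) by 50 mm (bin's y), 8 mm thick. Origin at the centre of its top face, at rest 130 mm in front of the bin's centre and 45 mm above the worktop, axes as the bin's. A 22 mm wide lever joins it to the base. It swings about a pivot 27 mm up under the bin's middle; fully pressed its top is 20 mm above the worktop.
- pedal (a joint): pedal angle in rad: 0 at rest (up), 0.19 fully pressed, against a stop. Pressing takes about 5 to 11 N at the tread (the lid's weight and a light return spring); let go, it comes up at once and the lid slams. With the opener's handle under the tread it stops at about 0.15.
- lid (a joint): lid angle in rad: 0 shut, 1.2 fully open; rigidly linked to the pedal (lid = 6.3 x pedal). More than 1.1 counts as wide open.
- lid_shell: the bin's slightly domed round steel lid, 155 mm across, 15 mm high, its rim 199 mm above the worktop when shut. Origin at the centre of its underside. Not to be touched.
- opener: bottle opener, loose, lying flat, the end of its black handle under the tread, its head roughly towards the robot. 174 mm long (its x), about 80 g. Handle 24 mm wide, 19 mm high, from x = -87 to +18 mm; steel head 42 mm wide, 5 mm high, from +43 to +87 mm; neck 32 mm wide. Origin at mid-length on the underside; centre of mass near x = -20 mm. The handle is round: it lies rolled up to 0.2 rad.
- handle_end (a point): the end of the opener's handle, on its centreline, 10 mm above the worktop (x = -87 mm in the opener's frame)
- head_end (a point): the tip of the opener's steel head, on its centreline, 3 mm above the worktop (x = +87 mm in the opener's frame)
- lemon: a lemon, loose, 83 mm long and 58 mm thick, near the bin: to its left by the range (which begins near y = -0.03 m), or behind it on the right. Origin at its underside at the start. Leave alone.
- shaker: a glass salt shaker with a metal cap, loose, 44 mm across and 90 mm high, in the other of these two places. Origin at the centre of its underside. Leave alone.

How it is judged:
By the outcome, as a careful person would: the job done as asked, in the order asked, and still so for the second after the job is handed in, with the robot touching nothing.
It also fails if it takes over 72 s, if anything falls off the work surface, if the arm or the gripper's body presses on something with over 40 N, if the wrist force passes 120 N, or if a joint passes its speed limit or range.

## Working session

There is one attempt and no reset: what is moved stays moved. The work goes in short steps, Python scripts to look and compute and a shell command to move; the robot and the scene stay as the last step left them, time stands still between calls to the robot, and variables do not carry over. Pictures are saved under pics/ and viewed, at most 13 in all, crops included, and the job is handed in when it is done.

```bash
mkdir -p pics; ls; python3 - <<'E'
from bench import bot
import cv2,numpy as np
o=bot.observe();print(o)
for n in("scene","top"):
    print(n,bot.camera_params(n))
    cv2.imwrite(f"pics/{n}0.png",bot.read_camera(n)[:,:,::-1])
print(bot.camera_params("wrist"))
E
```

```text
bench.py
drive.py
pics
{'t': 0.0, 'qpos': array([-1.21421653,  0.33394253,  0.03987534,  1.46627871, -0.01335051,
        1.34329765, -0.05851268]), 'joint_velocities': array([-2.01967010e-03, -2.05921331e-04, -4.14461893e-04, -9.42031369e-05,
        4.95310765e-04,  2.80178373e-05,  1.30130366e-03]), 'joint_torque': array([-4.86317149e-04, -6.56338763e+01,  1.33533843e+00, -4.03815401e+01,
       -5.95799997e-02,  4.43864206e-02,  1.78127011e-04]), 'position': array([0.2859413 , 0.58320032, 0.22163523]), 'ee_rot': array([ 2.25932270e-01,  9.74142659e-01, -8.23700230e-04, -1.07709194e-04]), 'force': array([ 0.05566201, -0.80632395, -0.30408534]), 'ft_torque': array([-0.0400018 ,  0.02836983,  0.07125867]), 'grasp_force': 0.0, 'opening': 0.08691438902418937}
scene {'K': array([[437.62810763,   0.        , 331.04262177],
       [  0.        , 437.62810763, 242.32955008],
       [  0.        ,   0.        ,   1.        ]]), 'xyz': array([ 0.18408361, -0.02080721,  0.91337918]), 'orientation': array([-0.43747202,  0.86500871, -0.22219304,  0.10492104])}
top {'K': array([[498.67642988,   0.        , 322.39075659],
       [  0.        , 498.67642988, 236.60070177],
       [  0.        ,   0.        ,   1.        ]]), 'xyz': array([ 0.38078885, -0.24678528,  1.01219065]), 'orientation': array([ 0.70544575, -0.70323668,  0.06930653, -0.05478214])}
{'K': array([[413.66499561,   0.        , 314.65658937],
       [  0.        , 413.66499561, 242.51805193],
       [  0.        ,   0.        ,   1.        ]]), 'T_tool_cam': array([[ 1.56421982e-04, -9.60675123e-01, -2.77674779e-01,
         7.66766772e-02],
       [ 9.99999284e-01,  4.79622938e-04, -1.09603024e-03,
         3.88610848e-05],
       [ 1.18610818e-03, -2.77674409e-01,  9.60674511e-01,
        -1.61486711e-01],
       [ 0.00000000e+00,  0.00000000e+00,  0.00000000e+00,
         1.00000000e+00]])}
```

View pics/scene0.png

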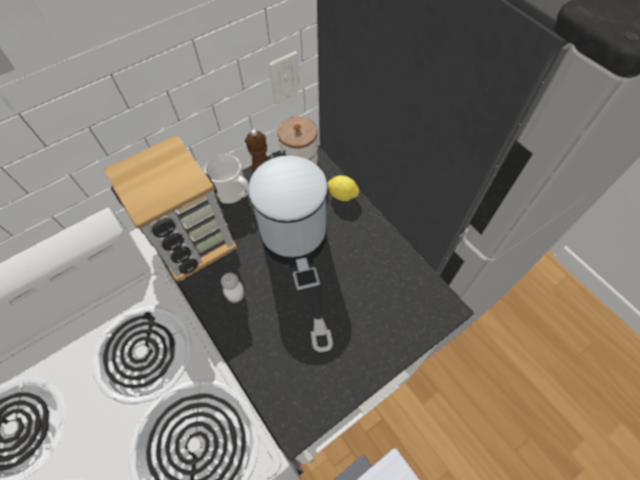

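View pics/top0.png

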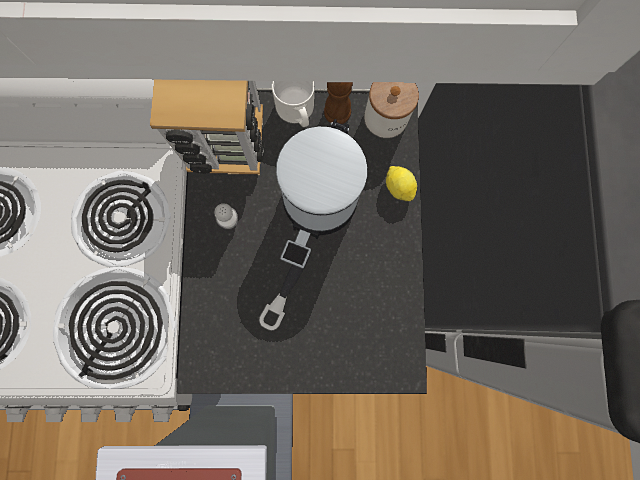

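The top view shows the lid at about (322,170), the tread at (295,250), and the opener running from under the tread to its head tip at about (268,328). The shaker is at (226,216) and the lemon at (402,183). The worktop to the right of the opener (-y) is free. Next I measure with masks.

```bash
cat > h.py <<'E'
import cv2,numpy as np
from scipy.spatial.transform import Rotation as R
from bench import bot
def cam(n,o=None):
    p=bot.camera_params(n)
    if n!="wrist": return p["K"],R.from_quat(p["orientation"]).as_matrix(),np.array(p["xyz"])
    T=p["T_tool_cam"];Rt=R.from_quat(o["ee_rot"]).as_matrix()
    return p["K"],Rt@T[:3,:3],Rt@T[:3,3]+o["position"]
def ray(c,uv):
    K,Rm,t=c;d=Rm@np.linalg.inv(K)@np.array([uv[0],uv[1],1.]);return t,d/np.linalg.norm(d)
def onz(c,uv,z):
    t,d=ray(c,uv);return t+d*(z-t[2])/d[2]
def tri(c1,a,c2,b):
    t1,d1=ray(c1,a);t2,d2=ray(c2,b)
    s=np.linalg.lstsq(np.stack([d1,-d2],1),t2-t1,rcond=None)[0]
    p,q=t1+s[0]*d1,t2+s[1]*d2;return (p+q)/2,np.linalg.norm(p-q)
E
python3 - <<'E'
from h import *
out=[]
for n,roi in(("top",(225,228,345,340)),("scene",(270,252,350,360))):
    im=cv2.imread(f"pics/{n}0.png");x0,y0,x1,y1=roi
    g=cv2.cvtColor(im,cv2.COLOR_BGR2GRAY)[y0:y1,x0:x1]
    m=(g>110).astype(np.uint8)
    k,l,s,c=cv2.connectedComponentsWithStats(m)
    for i in range(1,k):
        if s[i,4]>25:
            pts=np.argwhere(l==i)[:,::-1]+[x0,y0]
            r=cv2.minAreaRect(pts.astype(np.float32))
            print(n,s[i,4],np.round(c[i]+[x0,y0],1),np.round(cv2.boxPoints(r),1).tolist())
            C=cam(n);print([np.round(onz(C,p,z)[:2],4).tolist() for z in(.005,.045) for p in list(cv2.boxPoints(r))+[c[i]+[x0,y0]]])
    e=np.clip((im[y0:y1,x0:x1].astype(float)*2.5),0,255).astype(np.uint8)
    out.append(cv2.resize(e,(400,int(400*(y1-y0)/(x1-x0)))))
h=max(o.shape[0] for o in out);print([o.shape for o in out])
cv2.imwrite("pics/crop1.png",np.hstack([cv2.copyMakeBorder(o,0,h-o.shape[0],0,0,0) for o in out]))
for u in((427,390),(425,260),(420,93),(181,390),(187,180)):print(u,onz(cam("top"),u,0)[:2].round(3))
for u in((226,216),(402,183)):print(u,onz(cam("top"),u,.05)[:2].round(3))
E
```

```text
top 38 [320.  228.4] [[309.0, 228.0], [331.0, 228.0], [331.0, 229.0], [309.0, 229.0]]
[[0.5775, -0.2399], [0.5777, -0.2851], [0.5756, -0.2851], [0.5754, -0.2399], [0.5768, -0.2625], [0.5697, -0.2401], [0.5699, -0.2836], [0.5679, -0.2836], [0.5677, -0.2402], [0.569, -0.2619]]
top 309 [298.6 246. ] [[279.6000061035156, 258.29998779296875], [293.1000061035156, 226.0], [316.3999938964844, 235.8000030517578], [303.0, 268.1000061035156]]
[[0.5144, -0.1805], [0.5815, -0.2071], [0.5614, -0.2552], [0.4947, -0.2281], [0.5399, -0.2189], [0.5091, -0.1832], [0.5735, -0.2087], [0.5542, -0.2549], [0.4902, -0.2289], [0.5336, -0.22]]
top 406 [273.6 311.7] [[256.20001220703125, 322.70001220703125], [274.20001220703125, 290.29998779296875], [292.20001220703125, 300.29998779296875], [274.20001220703125, 332.70001220703125]]
[[0.3855, -0.1362], [0.4496, -0.1707], [0.4297, -0.207], [0.366, -0.1722], [0.4071, -0.1703], [0.3853, -0.1406], [0.4469, -0.1737], [0.4278, -0.2086], [0.3666, -0.1752], [0.4061, -0.1733]]
scene 97 [291.6 253.2] [[276.0, 252.0], [307.0, 252.0], [307.0, 255.0], [276.0, 255.0]]
[[0.627
[... 747 characters left out ...]
, [0.5022, -0.2368], [0.5225, -0.1899], [0.5245, -0.2169], [0.545, -0.1986], [0.5254, -0.2444], [0.4882, -0.2272], [0.5076, -0.1824], [0.5095, -0.2083]]
scene 389 [320.7 334.9] [[307.5, 320.5], [326.8999938964844, 316.6000061035156], [333.3999938964844, 348.8999938964844], [314.0, 352.79998779296875]]
[[0.4487, -0.1684], [0.431, -0.2072], [0.3664, -0.1765], [0.3838, -0.1392], [0.4063, -0.1727], [0.437, -0.1619], [0.4201, -0.199], [0.3584, -0.1697], [0.375, -0.134], [0.3965, -0.166]]
[(373, 400, 3), (540, 400, 3)]
(427, 390) [ 0.256 -0.473]
(425, 260) [ 0.513 -0.478]
(420, 93) [ 0.88 -0.48]
(181, 390) [0.256 0.007]
(187, 180) [0.679 0.016]
(226, 216) [ 0.592 -0.077]
(402, 183) [ 0.662 -0.426]
```

View pics/crop1.png

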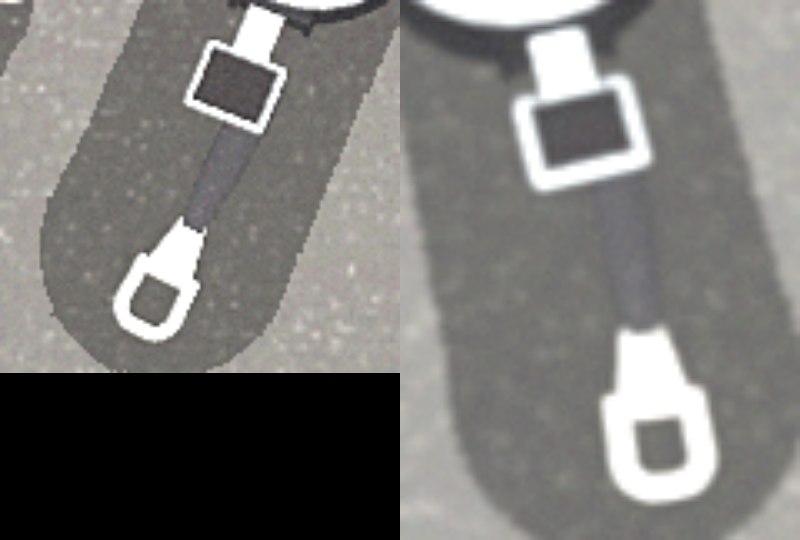

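The crop shows the tread corners in top at (286.5,240.6), (311,248.4), (304.5,267.6) and (280.2,258.6), and in scene at (293.2,271.6), (315,267.2), (320.4,285) and (297.4,290). The head tip is at (270,330) in top and (322,352.4) in scene.

```bash
python3 - <<'E'
from h import *
T,S=cam("top"),cam("scene")
a=[(286.5,240.6),(311.1,248.4),(304.5,267.6),(280.2,258.6)];b=[(293.2,271.6),(315,267.2),(320.4,285),(297.4,290)]
P=[]
for p,q in zip(a,b):
    x,e=tri(T,p,S,q);P.append(x);print(x.round(4),round(e,4))
P=np.array(P);tc=P.mean(0);ax=(P[0]+P[1]-P[2]-P[3])/2;print("tread",tc.round(4),ax.round(4),(P[1]-P[0]).round(4))
x,e=tri(T,(270,330),S,(322,352.4));print("tip",x.round(4),e)
# opener handle: neck/handle junction and handle near tread, top z=.019 vs centreline mid
for uv,z in(((225+195/3.333,228+225/3.333),.012),((225+240/3.333,228+135/3.333),.017)):print("handle top",onz(T,uv,z).round(4))
for uv,z in(((270+240/5,252+330/5),.012),((270+224/5,252+190/5),.017)):print("handle scene",onz(S,uv,z).round(4))
# bin lid: bright big component ellipse
for n,C,roi in(("top",T,(270,120,375,220)),("scene",S,(245,150,335,225))):
    im=cv2.imread(f"pics/{n}0.png");x0,y0,x1,y1=roi
    g=cv2.cvtColor(im,cv2.COLOR_BGR2GRAY)[y0:y1,x0:x1]
    m=(g>150).astype(np.uint8);k,l,s,c=cv2.connectedComponentsWithStats(m);i=1+s[1:,4].argmax()
    cn=max(cv2.findContours((l==i).astype(np.uint8),0,1)[0],key=cv2.contourArea)
    el=cv2.fitEllipse(cv2.convexHull(cn));print(n,el,onz(C,np.array(el[0])+[x0,y0],.203).round(4))
E
```

```text
[ 0.5417 -0.1973  0.0563] 0.0017
[ 0.5289 -0.2452  0.0403] 0.002
[ 0.4919 -0.2325  0.0287] 0.0027
[ 0.5091 -0.1844  0.0356] 0.0019
tread [ 0.5179 -0.2148  0.0402] [ 0.0348 -0.0128  0.0162] [-0.0127 -0.0479 -0.016 ]
tip [ 0.3746 -0.159  -0.012 ] 0.00987006866348561
handle top [ 0.4388 -0.19    0.012 ]
handle top [ 0.4924 -0.2164  0.017 ]
handle scene [ 0.4379 -0.1885  0.012 ]
handle scene [ 0.4926 -0.2193  0.017 ]
top ((51.50210189819336, 49.44472122192383), (86.26583862304688, 90.12419891357422), 96.71733093261719) [ 0.6397 -0.2617  0.203 ]
scene ((41.691307067871094, 35.65406799316406), (66.7421875, 79.0616455078125), 83.55116271972656) [ 0.6423 -0.2623  0.203 ]
```

```bash
cat > go.py <<'E'
import sys
from h import *
# go.py x y z yaw_deg(of tool y): shift & turn in tool axes from the present pose
o=bot.observe();M=R.from_quat(o["ee_rot"]).as_matrix();v=list(map(float,sys.argv[1:]))
a=np.degrees(np.arctan2(M[1,1],M[0,1]));t=(a-v[3]+180)%360-180
print("t",round(o["t"],2),"pos",o["position"].round(4),"yaw",a.round(1),"F",o["force"].round(1),"shift",(M.T@(np.array(v[:3])-o["position"])).round(4),"turn",round(np.radians(t),3),"q7",o["qpos"][6].round(2))
E
python3 go.py .48 .3 .2 -27.9
```

```text
t 0.1 pos [0.286  0.5833 0.2218] yaw 63.9 F [-0.8  0.8 -0. ] shift [-0.2989 -0.1689  0.022 ] turn 1.602 q7 -0.06
```

The manual's scale: shifts go in shares of 0.8 m and turns go in shares of 120 degrees. Converting my numbers, -0.3 m / 0.8 = -0.375, -0.17 m / 0.8 = -0.2125, 0.7 rad / 2.0944 = 0.3342.

```bash
python3 drive.py '{"offsets": [[0.022,-0.375,-0.2125,0.025,0.3342],[0.022,-0.375,-0.2125,0.025,0.3342],[0.022,-0.375,-0.2125,0.025,0.3342],[0.022,-0.375,-0.2125,0.025,0.3342],[0.022,-0.375,-0.2125,0.025,0.3342]]}'; python3 go.py .48 0.05 .15 -27.9
```

```text
t: 0.6
position: [0.4276, 0.3756, 0.2077]
ee_rot: [0.549, 0.836, -0.0, -0.0]
force: [0.1, 0.4, 0.2]
opening: 0.0547
grasp_force: 0.0
t 0.6 pos [0.4276 0.3756 0.2077] yaw 23.4 F [0.1 0.4 0.2] shift [-0.3196 -0.0814  0.0578] turn 0.896 q7 -0.35
```

To row units: -0.32 m / 0.8 = -0.4, -0.08 m / 0.8 = -0.1, 0.8 rad / 2.0944 = 0.382.

```bash
python3 drive.py '{"offsets": [[0.022,-0.4,-0.1,0.0625,0.382],[0.022,-0.4,-0.1,0.0625,0.382],[0.022,-0.4,-0.1,0.0625,0.382],[0.022,-0.4,-0.1,0.0625,0.382],[0.022,-0.4,-0.1,0.0625,0.382]]}'; python3 go.py .474 -0.168 .1 -27.9
```

```text
t: 1.1
position: [0.4685, 0.1319, 0.1702]
ee_rot: [0.817, 0.577, 0.0, -0.0]
force: [0.7, -0.1, -0.4]
opening: 0.0232
grasp_force: 0.0
t 1.1 pos [0.4685 0.1319 0.1702] yaw -19.5 F [ 0.7 -0.1 -0.4] shift [-0.2808  0.1055  0.0701] turn 0.146 q7 -0.69
```

To row units: -0.28 m / 0.8 = -0.35, 0.105 m / 0.8 = 0.1313, 0.146 rad / 2.0944 = 0.0697.

```bash
python3 drive.py '{"offsets": [[0.022,-0.35,0.1313,0.0875,0.0697],[0.022,-0.35,0.1313,0.0875,0.0697],[0.022,-0.35,0.1313,0.0875,0.0697],[0.022,-0.35,0.1313,0.0875,0.0697],[0.022,-0.35,0.1313,0.0875,0.0697]]}'; python3 go.py .474 -0.168 .1 -27.9
```

```text
t: 1.6
position: [0.4741, -0.1112, 0.1133]
ee_rot: [0.855, 0.518, 0.0, -0.0]
force: [1.4, 0.1, -0.2]
opening: 0.022
grasp_force: 0.0
t 1.6 pos [ 0.4741 -0.1112  0.1133] yaw -27.5 F [ 1.4  0.1 -0.2] shift [-0.0504  0.0262  0.0133] turn 0.006 q7 -0.26
```

```bash
python3 drive.py '{"offsets": [[0.022,0,0,0,0]]}'; python3 go.py .474 -0.168 .03 -27.9
```

```text
t: 1.7
position: [0.4727, -0.1161, 0.1126]
ee_rot: [0.857, 0.515, -0.001, 0.001]
force: [-0.3, 0.3, -0.1]
opening: 0.0215
grasp_force: 0.0
t 1.7 pos [ 0.4727 -0.1161  0.1126] yaw -28.1 F [-0.3  0.3 -0.1] shift [-0.0449  0.0256  0.0827] turn -0.003 q7 -0.27
```

To row units: 0.08 m / 0.8 = 0.1, 0.05 m / 0.8 = 0.0625.

```bash
python3 drive.py '{"offsets": [[0.022,-0.0563,0.0325,0.0375,0],[0.022,-0.0563,0.0325,0.0625,0],[0.022,-0.0563,0.0325,0.1,0],[0.022,-0.0563,0.0325,0.1,0],[0.022,-0.0563,0.0325,0.1,0]]}'; python3 - <<'E'
from h import *
o=bot.observe();im=bot.read_camera("wrist")[:,:,::-1];cv2.imwrite("pics/w1.png",np.clip(im.astype(float)*1.8,0,255).astype(np.uint8))
E
python3 go.py .474 -0.168 .008 -27.9
```

```text
t: 2.2
position: [0.4764, -0.1611, 0.0338]
ee_rot: [0.855, 0.518, -0.001, -0.0]
force: [-0.2, 0.1, 0.3]
opening: 0.0216
grasp_force: 0.0
t 2.25 pos [ 0.4772 -0.1611  0.0346] yaw -27.5 F [0.6 0.2 0.4] shift [-0.0076  0.0003  0.0266] turn 0.006 q7 -0.03
```

View pics/w1.png

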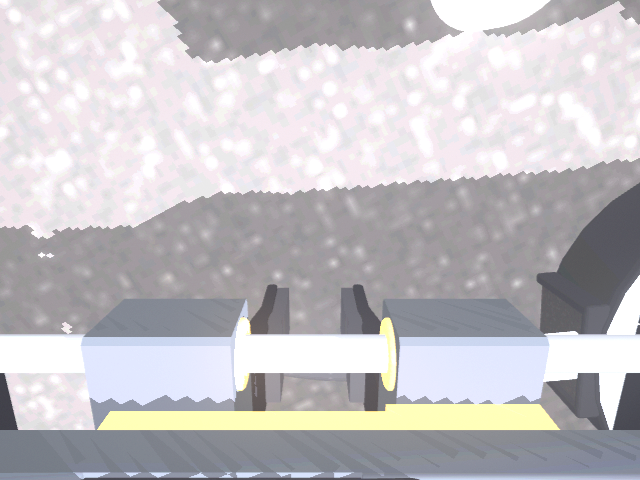

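The wrist camera looks away from the opener. It shows the two fingertips at (265,345) and (350,345), and the shaker's foot at (490,10). Both are clear of everything, so I lower and push.

To row units: 0.026 m / 0.8 = 0.0325, 0.012 m / 0.8 = 0.015.

```bash
python3 drive.py '{"offsets": [[0.022,0,0,0.015,0],[0.022,0,0,0.0325,0],[0.022,0,0,0.0325,0]]}' && python3 drive.py '{"offsets": [[0.022,-0.01,0,0,0],[0.022,-0.02,0,0,0],[0.022,-0.03,0,0,0],[0.022,-0.04,0,0,0],[0.022,-0.0475,0,0,0]]}'; python3 go.py .432 -.2475 .008 -27.9
```

```text
t: 2.55
position: [0.4757, -0.1607, 0.0061]
ee_rot: [0.855, 0.519, -0.001, -0.001]
force: [-0.5, -1.4, -0.5]
opening: 0.0221
grasp_force: 0.0
t: 3.05
position: [0.4588, -0.1959, 0.0079]
ee_rot: [0.855, 0.518, 0.0, 0.0]
force: [0.6, 0.6, 0.3]
opening: 0.0218
grasp_force: 0.5
t 3.05 pos [ 0.4588 -0.1959  0.0079] yaw -27.6 F [0.6 0.6 0.3] shift [-0.0581  0.0002 -0.0001] turn 0.005 q7 0.09
```

To row units: -0.04 m / 0.8 = -0.05, -0.032 m / 0.8 = -0.04.

```bash
python3 drive.py '{"offsets": [[0.022,-0.01,0,0,0],[0.022,-0.02,0,0,0],[0.022,-0.03,0,0,0],[0.022,-0.04,0,0,0],[0.022,-0.05,0,0,0]]}'; python3 - <<'E'
from h import *
out=[]
for n,roi in(("top",(225,200,425,340)),("scene",(250,230,450,370))):
    im=bot.read_camera(n)[:,:,::-1];cv2.imwrite(f"pics/{n}1.png",im);x0,y0,x1,y1=roi
    out.append(cv2.resize(np.clip(im[y0:y1,x0:x1].astype(float)*2,0,255).astype(np.uint8),(400,280)))
cv2.imwrite("pics/crop2.png",np.hstack(out))
E
```

```text
t: 3.55
position: [0.4402, -0.2312, 0.0076]
ee_rot: [0.855, 0.518, -0.0, -0.0]
force: [-0.1, 0.1, -0.6]
opening: 0.0221
grasp_force: 0.3
```

View pics/crop2.png

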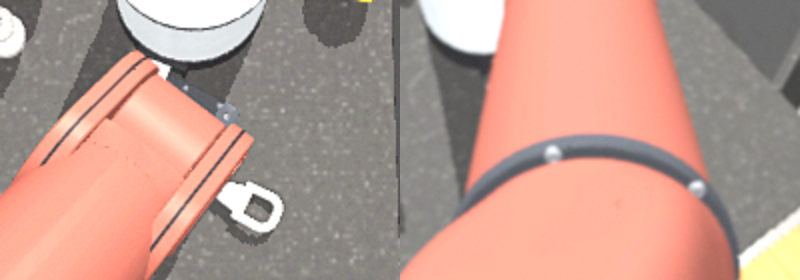

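The opener has turned: its head now points right, with the tip near top (365,310), while the handle end seems still close to the tread. I back off and look again.

To row units: 0.15 m / 0.8 = 0.1875, -0.08 m / 0.8 = -0.1.

```bash
python3 drive.py '{"offsets": [[0.022,0.025,0,0,0],[0.022,0.0375,0,-0.0375,0],[0.022,0.0625,0,-0.1,0],[0.022,0.125,0,-0.125,0],[0.022,0.1875,0,-0.125,0]]}' >/dev/null;python3 drive.py '{"offsets": [[0.022,0.075,0,0,0],[0.022,0.1375,0,0,0],[0.022,0.1875,0,0,0],[0.022,0.1875,0,0,0]]}'; python3 - <<'E'
from h import *
out=[]
for n,roi in(("top",(245,220,385,325)),("scene",(270,250,410,355))):
    im=bot.read_camera(n)[:,:,::-1];cv2.imwrite(f"pics/{n}2.png",im);x0,y0,x1,y1=roi
    out.append(cv2.resize(np.clip(im[y0:y1,x0:x1].astype(float)*2.5,0,255).astype(np.uint8),(400,300)))
cv2.imwrite("pics/crop3.png",np.hstack(out))
E
```

```text
t: 4.55
position: [0.5787, 0.0387, 0.1068]
ee_rot: [0.853, 0.523, 0.001, -0.001]
force: [-0.5, 0.5, -0.5]
opening: 0.0221
grasp_force: 0.0
```

View pics/crop3.png

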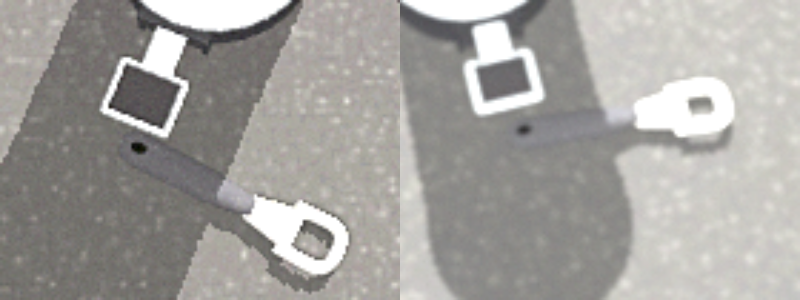

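The opener is now out from under the tread, lying in front of it. Its handle end is at top (287,270) and scene (309,295), and its head tip is at top (366,312). It still needs about 5 cm more clearance.

```bash
python3 - <<'E'
from h import *
T,S=cam("top"),cam("scene");k=1/2.857
t=lambda u,v,z:onz(T,(245+u*k,220+v*k),z);s=lambda u,v,z:onz(S,(270+(u-400)*k,250+v*k),z)
h=(t(120,143,.01)+s(512,130,.01))/2;print("end",t(120,143,.01),s(512,130,.01))
e=(t(345,258,.004)+s(734,104,.004))/2;print("tip",t(345,258,.004),s(734,104,.004))
v=(e-h)[:2];L=np.linalg.norm(v);v/=L
bx=np.array([.930,-.367]);by=np.array([.367,.930]);tc=np.array([.517,-.213])
print("L",L,"v",v,"ang",np.degrees(np.arctan2(v[1],v[0])))
com=h[:2]+.067*v;n=np.array([v[1],-v[0]]);n=n*np.sign(n@bx)
print("com",com,"n",n)
for nm,p in(("end",h[:2]),("com",com),("tip",e[:2]),("start",com+n*.04),("contact",com+n*.022)):print(nm,p.round(4),"bin rel tread",(p-tc)@bx,(p-tc)@by)
E
```

```text
end [ 0.48998328 -0.19611843  0.01      ] [ 0.4917159  -0.20336345  0.01      ]
tip [ 0.41020735 -0.35461533  0.004     ] [ 0.40851048 -0.35775684  0.004     ]
L 0.17639674883244347 v [-0.46197379 -0.88689358] ang -117.514546101822
com [ 0.45989734 -0.25916281] n [ 0.88689358 -0.46197379]
end [ 0.4908 -0.1997] bin rel tread -0.029185958443067636 0.0027337220475602345
com [ 0.4599 -0.2592] bin rel tread -0.036163719151917045 -0.06388809027010367
tip [ 0.4094 -0.3562] bin rel tread -0.04755691819190052 -0.17266733905932263
start [ 0.4954 -0.2776] bin rel tread 0.0036104971571360306 -0.06805391755896902
contact [ 0.4794 -0.2693] bin rel tread -0.014287900181937856 -0.0661792952789796
```

To row units: -0.15 m / 0.8 = -0.1875, -0.1 m / 0.8 = -0.125, -0.45 rad / 2.0944 = -0.2149.

```bash
python3 drive.py '{"offsets": [[0.036,-0.0625,-0.0625,-0.0625,-0.0716],[0.036,-0.0875,-0.125,-0.0625,-0.1432],[0.036,-0.0875,-0.1875,-0.0625,-0.2149],[0.036,-0.0875,-0.1875,-0.0625,-0.2865],[0.036,-0.0875,-0.1875,-0.0625,-0.3581]]}'; python3 go.py .44 -.2 .13 62.5
```

```text
t: 5.15
position: [0.4078, 0.0371, 0.1573]
ee_rot: [0.604, 0.797, 0.001, -0.001]
force: [1.1, -0.3, -0.9]
opening: 0.0355
grasp_force: 0.0
t 5.15 pos [0.4078 0.0371 0.1573] yaw 15.8 F [ 1.1 -0.3 -0.9] shift [-0.237  -0.0334  0.0266] turn -0.816 q7 -0.01
```

To row units: -0.23 m / 0.8 = -0.2875, -0.01 m / 0.8 = -0.0125, -0.75 rad / 2.0944 = -0.3581.

```bash
python3 drive.py '{"offsets": [[0.036,-0.0625,-0.0125,0,-0.0716],[0.036,-0.125,-0.025,0,-0.1432],[0.036,-0.1875,-0.0375,0.0125,-0.2149],[0.036,-0.25,-0.0375,0.025,-0.2865],[0.036,-0.2875,-0.0375,0.025,-0.3581]]}';python3 drive.py '{"offsets": [[0.036,0,0,0,-0.0315],[0.036,0,0,0,-0.0315]]}'; python3 go.py .488 -.2704 .05 62.5
```

```text
t: 5.65
position: [0.4339, -0.1548, 0.1404]
ee_rot: [0.352, 0.936, 0.002, -0.002]
force: [1.2, 0.1, 0.4]
opening: 0.036
grasp_force: 0.0
t: 5.85
position: [0.434, -0.1537, 0.1404]
ee_rot: [0.323, 0.946, 0.001, -0.002]
force: [0.5, -0.2, -1.3]
opening: 0.0363
grasp_force: 0.0
t 5.85 pos [ 0.434  -0.1537  0.1404] yaw 52.3 F [ 0.5 -0.2 -1.3] shift [-0.1145 -0.0594  0.0898] turn -0.177 q7 1.15
```

To row units: -0.114 m / 0.8 = -0.1425, 0.05 m / 0.8 = 0.0625, -0.177 rad / 2.0944 = -0.0845.

```bash
python3 drive.py '{"offsets": [[0.036,-0.0375,-0.05,0,-0.0716],[0.036,-0.0875,-0.075,0.025,-0.0845],[0.036,-0.1375,-0.075,0.0375,-0.0845],[0.036,-0.1425,-0.075,0.0625,-0.0845],[0.036,-0.1425,-0.075,0.0625,-0.0845]]}'; python3 go.py .488 -.2704 .03 62.5; python3 - <<'E'
from h import *
a=bot.read_camera("top")[200:340,225:425,::-1];b=bot.read_camera("wrist")[:,:,::-1]
f=lambda i:np.clip(cv2.resize(i,(400,300)).astype(float)*2,0,255).astype(np.uint8)
cv2.imwrite("pics/crop4.png",np.hstack([f(a),f(b)]))
E
```

```text
t: 6.35
position: [0.4873, -0.2709, 0.0862]
ee_rot: [0.239, 0.971, -0.0, -0.005]
force: [-0.5, -0.2, 0.0]
opening: 0.036
grasp_force: 0.0
t 6.35 pos [ 0.4873 -0.2709  0.0862] yaw 62.4 F [-0.5 -0.2  0. ] shift [-0.001   0.0009  0.0562] turn -0.002 q7 1.86
```

View pics/crop4.png

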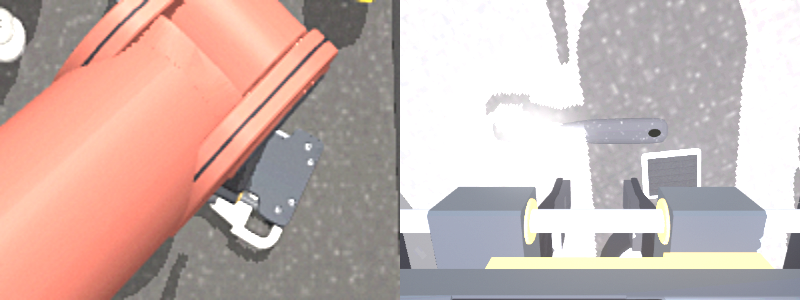

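The wrist half shows the opener lying across from head (495,115) to handle end (665,130), the tread at (672,172), and the fingertips at (565,182) and (632,182). I check that the fingers clear the tread before lowering.

```bash
python3 - <<'E'
from h import *
o=bot.observe();C=cam("wrist",o);M=R.from_quat(o["ee_rot"]).as_matrix()
w=lambda u,v,z:onz(C,((u-400)*1.6,v*1.6),z)
for nm,u,v,z in(("tread fl",643,155,.045),("tread bl",645,196,.045),("tread fr",699,150,.045),("end",667,130,.01),("handleback",600,142,.01),("handlefront",600,119,.01),("neck",562,124,.01),("fingR in tip",625,182,o["position"][2]),("fingR out tip",640,182,o["position"][2]),("fingL",570,180,o["position"][2])):
    p=w(u,v,z);print(nm,p.round(4),"tool",(M.T@(p-o["position"])).round(4))
E
```

```text
tread fl [ 0.4924 -0.2284  0.045 ] tool [0.0142 0.0384 0.0446]
tread bl [ 0.5271 -0.2425  0.045 ] tool [-0.0231  0.0419  0.0443]
tread fr [ 0.5099 -0.1855  0.045 ] tool [0.0185 0.0845 0.0446]
end [ 0.4927 -0.1969  0.01  ] tool [0.0283 0.0664 0.0797]
handleback [ 0.4737 -0.2586  0.01  ] tool [0.0166 0.003  0.0796]
handlefront [ 0.454  -0.2484  0.01  ] tool [0.0387 0.0029 0.0797]
neck [ 0.4417 -0.2823  0.01  ] tool [ 0.034  -0.0329  0.0797]
fingR in tip [ 0.4886 -0.2484  0.0894] tool [0.0087 0.0189 0.0001]
fingR out tip [ 0.4932 -0.2394  0.0894] tool [0.0087 0.029  0.0001]
fingL [ 0.4702 -0.2805  0.0894] tool [ 0.0101 -0.0181  0.0001]
```

To row units: 0.078 m / 0.8 = 0.0975, 0.06 m / 0.8 = 0.075.

```bash
python3 drive.py '{"offsets": [[0.036,0,0,0.0375,0],[0.036,0,0,0.075,0],[0.036,0,0,0.0975,0],[0.036,0,0,0.0975,0]]}'; python3 go.py .427 -.239 .008 62.5
```

```text
t: 6.85
position: [0.4879, -0.2662, 0.0119]
ee_rot: [0.236, 0.972, 0.002, -0.002]
force: [0.5, 0.6, 0.7]
opening: 0.0361
grasp_force: 0.0
t 6.85 pos [ 0.4879 -0.2662  0.0119] yaw 62.7 F [0.5 0.6 0.7] shift [ 0.0665 -0.0038  0.0042] turn 0.003 q7 1.94
```

Push slowly at 4 cm/s, and check partway.

To row units: 0.02 m / 0.8 = 0.025, 0.016 m / 0.8 = 0.02.

```bash
python3 drive.py '{"offsets": [[0.036,0.005,0,0.005,0],[0.036,0.01,0,0.005,0],[0.036,0.015,0,0.005,0],[0.036,0.02,0,0.005,0],[0.036,0.025,0,0.005,0]]}' >/dev/null; python3 drive.py '{"offsets": [[0.036,0.005,0,0,0],[0.036,0.01,0,0,0],[0.036,0.015,0,0,0],[0.036,0.02,0,0,0],[0.036,0.025,0,0,0]]}'; python3 - <<'E'
from h import *
b=bot.read_camera("wrist")[:,:,::-1];o=bot.observe()
cv2.imwrite("pics/crop5.png",np.clip(cv2.resize(b,(400,300)).astype(float)*1.7,0,255).astype(np.uint8))
E
python3 go.py .427 -.239 .008 62.5
```

```text
t: 7.85
position: [0.4532, -0.2501, 0.0085]
ee_rot: [0.236, 0.972, 0.001, -0.001]
force: [2.7, -1.3, 4.0]
opening: 0.0357
grasp_force: 2.1
t 7.9 pos [ 0.4526 -0.2498  0.0084] yaw 62.7 F [ 2.  -1.1  3.4] shift [ 0.0277 -0.0022  0.0005] turn 0.003 q7 1.92
```

View pics/crop5.png

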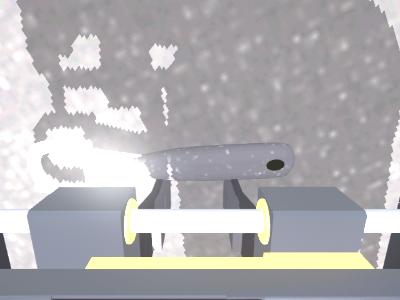

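The opener lies across both fingertips, from head (50,155) to handle end (290,160), and moves along without turning. I keep going.

To row units: 0.02 m / 0.8 = 0.025, 0.016 m / 0.8 = 0.02.

```bash
python3 drive.py '{"offsets": [[0.036,0.005,0,0,0],[0.036,0.01,0,0,0],[0.036,0.015,0,0,0],[0.036,0.02,0,0,0],[0.036,0.025,0,0,0]]}' >/dev/null; python3 drive.py '{"offsets": [[0.036,0.005,0,0,0],[0.036,0.01,0,0,0],[0.036,0.015,0,0,0],[0.036,0.02,0,0,0],[0.036,0.0225,0,0,0]]}'; python3 drive.py '{"offsets": [[0.036,-0.0075,0,0,0],[0.036,-0.015,0,0,0],[0.036,-0.015,0,-0.05,0],[0.036,-0.015,0,-0.1,0],[0.036,-0.015,0,-0.1125,0]]}'; python3 go.py .509 -.209 .085 68.4;  python3 - <<'E'
from h import *
o=bot.observe();b=bot.read_camera("wrist")[:,:,::-1]
np.save("pics/o6.npy",np.r_[o["position"],o["ee_rot"]])
cv2.imwrite("pics/crop6.png",np.clip(b.astype(float)*1.7,0,255).astype(np.uint8))
E
```

```text
t: 8.9
position: [0.4192, -0.2324, 0.0085]
ee_rot: [0.236, 0.972, 0.001, -0.002]
force: [2.1, -1.0, 3.1]
opening: 0.0359
grasp_force: 2.0
t: 9.4
position: [0.4318, -0.2398, 0.1014]
ee_rot: [0.237, 0.972, 0.001, -0.0]
force: [-0.1, -0.2, 0.1]
opening: 0.0361
grasp_force: 0.0
t 9.4 pos [ 0.4318 -0.2398  0.1014] yaw 62.6 F [-0.1 -0.2  0.1] shift [-0.0544  0.0628  0.0165] turn -0.101 q7 1.74
```

View pics/crop6.png

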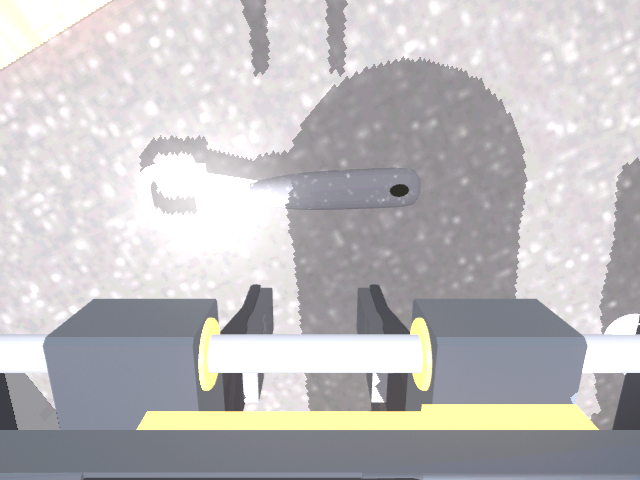

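The opener now lies from head (150,185) to handle end (420,190), well out in front, about 7 cm clear of the tread by the tool position. Now I shut the fingers and go over the tread.

To row units: 0.063 m / 0.8 = 0.0788, -0.0545 m / 0.8 = -0.0681, -0.1 rad / 2.0944 = -0.0477.

```bash
python3 - <<'E'
from h import *
a=np.load("pics/o6.npy");o=dict(position=a[:3],ee_rot=a[3:]);C=cam("wrist",o)
for u in((420,190),(350,208),(150,185)):
    p=onz(C,u,.01);r=p[:2]-[.517,-.213];print(p.round(4),"binx",r@[.93,-.367],"biny",r@[.367,.93])
E
python3 drive.py '{"offsets": [[0,-0.0125,0.0375,0,-0.0477],[0,-0.0375,0.0625,0,-0.0477],[0,-0.0681,0.0788,0,-0.0477],[0,-0.0681,0.0788,0.02,-0.0477],[0,-0.0681,0.0788,0.02,-0.0477]]}' 3;python3 go.py .510 -.210 .05 68.4
```

```text
[ 0.4284 -0.1653  0.01  ] binx -0.09985026675722557 biny 0.011821293322532234
[ 0.4188 -0.2084  0.01  ] binx -0.09302710489959988 biny -0.0318087234030691
[ 0.3497 -0.3108  0.01  ] binx -0.11973448830777486 biny -0.15237822595562658
t: 9.95
position: [0.5059, -0.207, 0.0793]
ee_rot: [0.187, 0.982, 0.001, -0.004]
force: [-0.9, -0.5, -1.3]
opening: 0.0047
grasp_force: 0.0
t 9.95 pos [ 0.5059 -0.207   0.0793] yaw 68.4 F [-0.9 -0.5 -1.3] shift [-0.0052 -0.0013  0.0292] turn 0.0 q7 1.84
```

To row units: 0.034 m / 0.8 = 0.0425, 0.032 m / 0.8 = 0.04.

```bash
python3 drive.py '{"offsets": [[0,-0.005,-0.0013,0.0125,0],[0,-0.005,-0.0013,0.025,0],[0,-0.005,-0.0013,0.035,0],[0,-0.005,-0.0013,0.04,0],[0,-0.005,-0.0013,0.0425,0]]}' | grep -E "pos|force|t:"; python3 drive.py '{"offsets": [[0,0,0,0.0019,0],[0,0,0,0.0038,0],[0,0,0,0.0056,0],[0,0,0,0.0075,0],[0,0,0,0.0094,0]]}'| grep -E "pos|force|t:"
```

```text
t: 10.45
position: [0.5106, -0.2096, 0.0479]
ee_rot: [0.188, 0.982, 0.002, -0.002]
force: [-0.1, -0.6, 0.4]
grasp_force: 0.0
t: 10.95
position: [0.5109, -0.2096, 0.0415]
ee_rot: [0.187, 0.982, 0.002, -0.002]
force: [-5.9, 1.8, 10.6]
grasp_force: 4.8
```

```bash
for i in 1; do python3 drive.py '{"offsets": [[0,0,0,0.0019,0],[0,0,0,0.0038,0],[0,0,0,0.0056,0],[0,0,0,0.0075,0],[0,0,0,0.0094,0]]}'| grep -E "pos|force|t:"; done; python3 drive.py '{"offsets": [[0,0,0,0.0019,0],[0,0,0,0.0038,0],[0,0,0,0.0056,0],[0,0,0,0.0075,0],[0,0,0,0.0094,0]]}'| grep -E "pos|force|t:"
```

```text
t: 11.45
position: [0.5105, -0.2094, 0.0339]
ee_rot: [0.187, 0.982, 0.002, -0.002]
force: [-5.4, 3.1, 10.2]
grasp_force: 5.0
t: 11.95
position: [0.5104, -0.2093, 0.0262]
ee_rot: [0.187, 0.982, 0.002, -0.002]
force: [-5.1, 1.9, 7.2]
grasp_force: 4.1
```

To row units: 0.0075 m / 0.8 = 0.0094, 0.006 m / 0.8 = 0.0075.

```bash
python3 drive.py '{"offsets": [[0,0,0,0.0019,0],[0,0,0,0.0038,0],[0,0,0,0.0056,0],[0,0,0,0.0075,0],[0,0,0,0.0094,0]]}'| grep -E "pos|force|t:"; python3 drive.py '{"offsets": [[0,0,0,0.0013,0],[0,0,0,0.0025,0],[0,0,0,0.0025,0]]}'| grep -E "pos|force|t:"
```

```text
t: 12.45
position: [0.5107, -0.2095, 0.0195]
ee_rot: [0.187, 0.982, 0.002, -0.002]
force: [-12.0, 5.3, 33.4]
grasp_force: 17.8
t: 12.75
position: [0.5107, -0.2095, 0.0193]
ee_rot: [0.188, 0.982, 0.003, -0.002]
force: [-17.6, 8.2, 45.4]
grasp_force: 24.0
```

It's at the stop, so I ease off a little, hold, and check the lid.

To row units: -0.0025 m / 0.8 = -0.0031, -0.001 m / 0.8 = -0.0013.

```bash
python3 drive.py '{"offsets": [[0,0,0,-0.0013,0],[0,0,0,-0.0031,0],[0,0,0,-0.0031,0],[0,0,0,-0.0031,0],[0,0,0,-0.0031,0]]}'| grep -E "pos|force|t:"; python3 - <<'E'
from h import *
a=bot.read_camera("scene")[:,:,::-1];b=bot.read_camera("top")[:,:,::-1]
cv2.imwrite("pics/open.png",np.hstack([cv2.resize(i,(400,300)) for i in(a,b)]))
E
```

```text
t: 13.25
position: [0.5106, -0.2095, 0.0199]
ee_rot: [0.187, 0.982, 0.002, -0.002]
force: [-6.8, 3.4, 15.2]
grasp_force: 8.6
```

View pics/open.png

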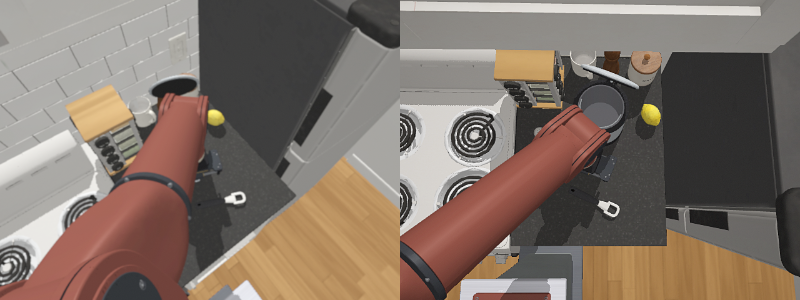

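The lid stands wide open (edge-on at (610,77) in the top half) and the opener is clear. I hold for about 4 s.

The manual's scale: shifts go in shares of 0.8 m and turns go in shares of 120 degrees. Converting my numbers, 0.001 m / 0.8 = 0.0013.

```bash
python3 drive.py '{"offsets": [[0,0,0,0.0013,0],[0,0,0,0.0013,0],[0,0,0,0.0013,0],[0,0,0,0.0013,0],[0,0,0,0.0013,0]]}'| grep -E "pos|force|t:"; for i in 1 2 3 4 5 6 7; do python3 drive.py '{"offsets": [[0,0,0,0,0],[0,0,0,0,0],[0,0,0,0,0],[0,0,0,0,0],[0,0,0,0,0]]}'| grep -E "force|t:"; done
```

```text
t: 13.85
position: [0.5107, -0.2095, 0.0196]
ee_rot: [0.188, 0.982, 0.002, -0.002]
force: [-11.6, 5.2, 27.2]
grasp_force: 14.5
t: 14.35
ee_rot: [0.188, 0.982, 0.002, -0.002]
force: [-10.9, 4.6, 26.2]
grasp_force: 14.5
t: 14.85
ee_rot: [0.188, 0.982, 0.002, -0.002]
force: [-11.2, 5.9, 26.9]
grasp_force: 14.5
t: 15.35
ee_rot: [0.188, 0.982, 0.002, -0.002]
force: [-11.3, 5.6, 28.2]
grasp_force: 14.5
t: 15.85
ee_rot: [0.188, 0.982, 0.002, -0.002]
force: [-10.5, 4.8, 26.2]
grasp_force: 14.5
t: 16.35
ee_rot: [0.188, 0.982, 0.002, -0.002]
force: [-9.9, 5.0, 27.7]
grasp_force: 14.5
t: 16.85
ee_rot: [0.188, 0.982, 0.002, -0.002]
force: [-10.7, 4.6, 27.6]
grasp_force: 14.5
t: 17.35
ee_rot: [0.188, 0.982, 0.002, -0.002]
force: [-11.3, 5.9, 26.7]
grasp_force: 14.5
```

Let up slowly, at about 1 mm per row.

To row units: -0.006 m / 0.8 = -0.0075, -0.0048 m / 0.8 = -0.006.

```bash
python3 drive.py '{"offsets": [[0,0,0,-0.0015,0],[0,0,0,-0.003,0],[0,0,0,-0.0045,0],[0,0,0,-0.006,0],[0,0,0,-0.0075,0]]}'| grep -E "pos|force|t:"; python3 drive.py '{"offsets": [[0,0,0,-0.0014,0],[0,0,0,-0.0028,0],[0,0,0,-0.0041,0],[0,0,0,-0.0055,0],[0,0,0,-0.0069,0]]}'| grep -E "pos|force|t:";python3 drive.py '{"offsets": [[0,0,0,-0.0014,0],[0,0,0,-0.0028,0],[0,0,0,-0.0041,0],[0,0,0,-0.0055,0],[0,0,0,-0.0069,0]]}'| grep -E "pos|force|t:"; python3 drive.py '{"offsets": [[0,0,0,-0.0014,0],[0,0,0,-0.0028,0],[0,0,0,-0.0041,0],[0,0,0,-0.0055,0],[0,0,0,-0.0069,0]]}'| grep -E "pos|force|t:"
```

```text
t: 17.85
position: [0.5104, -0.2094, 0.0242]
ee_rot: [0.187, 0.982, 0.002, -0.002]
force: [-4.0, 1.6, 5.9]
grasp_force: 3.4
t: 18.35
position: [0.5104, -0.2094, 0.0298]
ee_rot: [0.187, 0.982, 0.002, -0.002]
force: [-5.0, 2.1, 7.7]
grasp_force: 4.0
t: 18.85
position: [0.5106, -0.2094, 0.0354]
ee_rot: [0.187, 0.982, 0.002, -0.002]
force: [-5.3, 2.0, 8.5]
grasp_force: 4.3
t: 19.35
position: [0.5109, -0.2096, 0.0411]
ee_rot: [0.187, 0.982, 0.002, -0.002]
force: [-3.4, 1.8, 8.3]
grasp_force: 4.4
```

To row units: -0.005 m / 0.8 = -0.0063, -0.004 m / 0.8 = -0.005.

```bash
python3 drive.py '{"offsets": [[0,0,0,-0.0013,0],[0,0,0,-0.0025,0],[0,0,0,-0.0038,0],[0,0,0,-0.005,0],[0,0,0,-0.0063,0]]}'| grep -E "pos|force|t:"
```

```text
t: 19.85
position: [0.5114, -0.2097, 0.046]
ee_rot: [0.187, 0.982, 0.002, -0.001]
force: [0.2, 0.7, 0.2]
grasp_force: 0.0
```

The pedal is up and carries no force. I retreat and check.

To row units: -0.1 m / 0.8 = -0.125, -0.08 m / 0.8 = -0.1.

```bash
python3 drive.py '{"offsets": [[0,0,0,-0.0063,0],[0,0,0,-0.025,0],[0,0.025,0,-0.0625,0],[0,0.0625,0.025,-0.1,0],[0,0.075,0.075,-0.125,0]]}'>/dev/null; python3 drive.py '{"offsets": [[0,0,0.0625,0,0],[0,0,0.125,0,0],[0,0,0.1875,0,0],[0,0,0.25,0,0],[0,0,0.25,0,0]]}'; python3 - <<'E'
from h import *
a=bot.read_camera("scene")[:,:,::-1];b=bot.read_camera("top")[:,:,::-1]
cv2.imwrite("pics/end.png",np.hstack([cv2.resize(i,(400,300)) for i in(a,b)]))
E
```

```text
t: 20.85
position: [0.5529, 0.0619, 0.1467]
ee_rot: [0.183, 0.983, 0.002, -0.001]
force: [-0.8, 0.1, 0.2]
opening: 0.0004
grasp_force: 0.0
```

View pics/end.png

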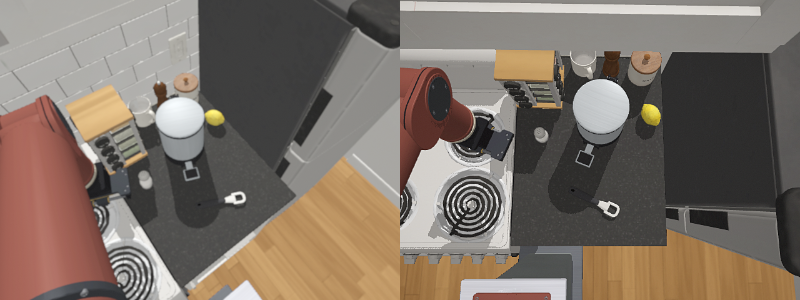

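The lid is shut and the tread (585,155) is free. The opener (570–615, 188–215) is clear of it. The shaker and lemon haven't moved, and the robot is touching nothing.

```bash
python3 drive.py '{"offsets": [[0,0,0,0,0],[0,0,0,0,0]]}' >/dev/null; python3 -c "
from bench import bot
print(bot.job_done())"
```

```text
the job is handed in; nothing more can be done
None
```

The job is handed in: the opener lies about 7 cm clear of the pedal (it swung round on the first push, so I pushed it again from the bin side), the lid stood wide open for over 4 s and came down gently over about 2.5 s, and the lemon and shaker were left where they stood.

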